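Spacer blocks home in the drilling jig

TASK

With the fingertips, gently push the row of five pale wooden blocks along the channel until the row is tight together and fully home against the blue end stop. Then push the red keeper arm round by its knob until it lies fully across the channel behind the last block. Do not grip or lift anything, and leave the other things on the bench where they are.

Things in the scene. Friction and masses are not known exactly. Their poses are not given: they have to be found in the camera images.
- rail: Fixed aluminium channel, drilling jig. Origin: on the bench, mid-width; +y runs along the channel to the end stop. Inside 42 mm wide (x -21 to +21), floor 12 mm above the bench, side walls 7 mm thick, top 22 mm above the bench. Open tail at y = -200 mm, stop face at y = +170 mm. A blue pivot block, 24 mm high, stands outside the -x wall (x -58 to -28, y -38 to -4 mm).
- end_stop (a point): Foot of the flat face of the blue end stop, at channel floor height (12 mm), mid-width. The stop is 70 mm wide, 20 mm thick and ends 60 mm above the bench. Rail x 0, y +170 mm.
- block1_mid (a point): Centre (half-way up) of a loose pale wooden block in the channel: 36 mm along it, 40 mm across, 40 mm high, about 60 g, dark round hole on top. Five touch in one row; this is number 1 counted from the end stop (the leading one). Home, its centre is 18 mm from the stop's face.
- block2_mid (a point): Centre (half-way up) of a loose pale wooden block in the channel: 36 mm along it, 40 mm across, 40 mm high, about 60 g, dark round hole on top. Five touch in one row; this is number 2 counted from the end stop.
- block3_mid (a point): Centre (half-way up) of a loose pale wooden block in the channel: 36 mm along it, 40 mm across, 40 mm high, about 60 g, dark round hole on top. Five touch in one row; this is number 3 counted from the end stop.
- block4_mid (a point): Centre (half-way up) of a loose pale wooden block in the channel: 36 mm along it, 40 mm across, 40 mm high, about 60 g, dark round hole on top. Five touch in one row; this is number 4 counted from the end stop.
- block5_mid (a point): Centre (half-way up) of a loose pale wooden block in the channel: 36 mm along it, 40 mm across, 40 mm high, about 60 g, dark round hole on top. Five touch in one row; this is number 5 counted from the end stop (the last, nearest the tail). With the whole row home its rear face lies 180 mm from the stop's face, at the rail's y = -10 mm.
- keeper (a joint): Angle of the red keeper arm about its vertical pivot, 0 to 2.356 rad, growing anticlockwise from above. At 0 it points along the rail's (-x, -y) diagonal, away from the channel; at 0.785 along -y; at 2.356 (its stop) along +x, square across the channel, its flank 3 mm behind the row when home. It turns stiffly (1 N at the knob) and stays where left.
- keeper_pivot (a point): Pivot of the keeper arm, 31 mm above the bench, at the rail's x = -45 mm, y = -21 mm. The arm is 82 mm long, 16 mm wide, and swings above the side walls, 26 to 36 mm above the bench.
- keeper_knob (a point): Middle of the upright red round knob on the keeper arm: 19 mm diameter, from 36 to 72 mm above the bench (this point at 54 mm), 70 mm from the pivot.
- brush: Paint brush with a wooden handle lying on the bench (origin under it, at bench level). To be left alone.
- spray_can: Yellow and blue spray can, 60 mm diameter, 170 mm high (origin under it, at bench level). To be left alone.
- jar: Jar, 64 mm diameter, 90 mm high (origin under it, at bench level). To be left alone.
- screwdriver: Screwdriver lying on the bench (origin under it, at bench level). To be left alone.
- spare_block: A dark wooden spare block, 36 x 40 x 40 mm, standing on the bench beside the rail, not part of the row (origin under it, at bench level). To be left alone.
- tub: Red open plastic tub, 120 mm diameter, 100 mm high (origin under it, at bench level). To be left alone.
- tape_measure: Yellow tape measure, 62 x 34 x 62 mm, standing on the bench beside the rail (origin under it, at bench level). To be left alone.
Not all that is in view belongs to the job. Leave any purple look-alike of the part that bears block5_mid alone. Leave any green look-alike of the part that bears block4_mid alone.

How it is judged:
By the outcome, as a careful person would: the job done as asked, in the order asked, and still so for the second after the job is handed in, with the robot touching nothing.
It also fails if it takes over 53 s, if anything falls off the work surface, if the arm or the gripper's body presses on something with over 40 N, if the wrist force passes 120 N, or if a joint passes its speed limit or range.

ROBOT

A 6-joint arm with a two-finger parallel gripper is mounted at the origin on the work surface. World frame = base frame: x ahead of the robot, y to its left, z up, the work surface at z = 0. Lengths are in m, angles in rad, forces in N, time in s.
With the tool pointing down it reaches from about 0.35 to 0.85 m from the base axis. Payload 8.1 kg.
Tool frame: the origin (TCP) lies at the very end of the fingers, on their centre line; the grasp point (between the pads) lies 19 mm behind it; z points along the fingers, y is the line along which they close (so a half turn about z gives the same grasp; the last joint's range is limited). The gripper opens to 93 mm and grips with 3 to 60 N. Pads are 15 mm wide; open, the fingers measure 128 mm over their backs; the gripper's body (75 mm by 188 mm) begins 65 mm behind the grasp point.
Start: joints at [1.093, 0.13, 1.488, -0, 1.523, -0.085], TCP at [0.23, 0.554, 0.219] pointing down, gripper open.
Joint ranges: [-2.96, 2.96], [-0.89, 2.26], [0.02, 2.5], [-1.34, 4.48], [0, 2.73], [-2.66, 2.66]. Speed limits (rad/s): [2.39, 2.39, 2.79, 3.14, 3.14, 3.14].

INTERFACE

Orientations are given as a rotation vector (axis times angle).
In Python, from plant import robot gives the robot as it stands. The module is installed in compiled form; this text tells all that it offers.
- The arm moves only by the tool play_rows, never from a script. Its argument "increments" is text: rows parted by semicolons, each of 5 numbers parted by spaces: the shift along the tool's x, y, z in mm, then the turn about the tool's z in degrees, then the closure, from -1 (fully open) to 1 (shut). In form: dx dy dz yaw claw; .... A call has 1 to 20 rows; each row is the pose to reach, as a shift and turn from the pose commanded when the call began, along the tool's axes at that moment; what a row does not reach only later rows make up. A row lasts 1/10 s, in which the tool goes at most 50 mm and 8.59 degrees, less where a joint would pass 70% of its speed; a pose out of reach is approached as far as the arm can. A call with a gripper value outside its range is refused whole. The fingers move at their own pace and stop on an object; "force" is the grip in N (left out, the last holds). Time passes only in rows, so rows that repeat a pose let the fingers close. It gives the time, the measured TCP pose, the force, the opening and the grip force at its end, in the units of the state.
- robot.read_state(): the state, without advancing time (a new reading comes with each control period).
- robot.read_camera(name): name is "side" or "top"; returns the picture (420x560x3 uint8, blue, green, red); there is no depth.
- robot.calibration(name): a dict with "vertical_fov" (degrees; the focal length in pixels is half the picture's height over the tangent of half this angle, whatever the lens; pixels are square), "cx", "cy" (the principal point, pixels), "D" ([k1, k2, p1, p2, k3] as OpenCV has them; the pictures are not rectified), "rvec" (rotation vector, rad) and "tvec" (3), from world to camera coordinates, as OpenCV has them. Camera axes: x right, y down, z forward; pixel columns grow to the right and rows downward; lengths in m; the calibration is good to about 2 mm. A picture is of the moment at which its call begins. calibration takes no time and is no camera call.
- robot.close_job(): hands the job in; it is judged then, once.
Trained networks look in the newest picture that a camera, given by its name, has taken for a name from the list of things; names that differ only in an ending like _2 or _b are one class to them, and where a whole thing is asked for, a point or a joint stands for the part that bears it (a point fixed in the world has none). Each returns a list of dicts, best first, with "conf" (0 to 1); they miss things now and then, are a little off and sometimes report something else, mostly with a low value. They report only what shows in the picture. A call takes as long as a camera call. They do not tell look-alikes from the thing itself.
- robot.recognise(camera, query): "centre" ([x, y, z] in m, in world coordinates, good to about 4 mm: the middle of the surface that is visible of it).
- robot.regions_of(camera, query): "pixels" (420x560 bool, what is visible of it).
- robot.landmark_of(camera, query): "centre" ([x, y, z] in m, in world coordinates, good to about 4 mm: a listed point, or the origin of a listed thing).
The state is a dict: "t": time; "q": joint angles; "dq": joint speeds; "joint_torque": joint torques, N m; "tool_pos": TCP position; "orientation": TCP orientation; "force": force on the tool from outside, world axes, zero at the start; "wrist_torque": the same for the moment, N m; "opening": finger opening in m; "gripper_force": force on a finger pad.
Only numpy, scipy, OpenCV 4.12 (cv2) and the standard library are available. Lean on these libraries where they do the work, as an engineer would, in place of code of your own. Each camera call takes 0.05 s, during which the arm holds its last target. There are 200 camera calls.

## Working session

There is one attempt and no reset: what is moved stays moved. The work goes in short steps, Python scripts to look and compute and a tool call to move; the robot and the scene stay as the last step left them, time stands still between calls to the robot, and variables do not carry over. Pictures are saved under pics/ and viewed, at most 10 in all, crops included, and the job is handed in when it is done.

Besides the shell and the picture viewer there is one more tool, called after "Request:" by a JSON object that holds its "method" and its "body". play_rows: Moves the arm, as the interface text tells. Its arguments: {"type":"object","properties":{"increments":{"type":"string"},"force":{"type":"number"}},"required":["increments"]}

```bash
mkdir -p pics; python3 - <<'E'
from plant import robot
import cv2
for c in("top","side"):
    cv2.imwrite(f"pics/{c}0.png",robot.read_camera(c))
    for q in("end_stop","block1_mid","block5_mid","keeper_pivot","keeper_knob","rail","spare_block","tape_measure","spray_can","jar","tub"):
        print(c,q,[(d["centre"].round(3).tolist() if hasattr(d["centre"],"round") else d["centre"],round(d["conf"],2)) for d in robot.landmark_of(c,q)][:6])
s=robot.read_state();print({k:s[k] for k in("t","tool_pos","orientation","opening","force")})
E
```

```text
top end_stop [([0.5885, 0.1727, 0.0113], 0.78)]
top block1_mid [([0.579, 0.0519, 0.0325], 0.63), ([0.3679, -0.4385, 0.0031], 0.46), ([0.6513, 0.3857, 0.0026], 0.39)]
top block5_mid [([0.6688, -0.0998, 0.022], 0.66), ([0.5724, -0.0931, 0.0362], 0.45), ([0.3668, -0.4405, -0.0016], 0.29)]
top keeper_pivot []
top keeper_knob [([0.4821, -0.0675, 0.0592], 0.59)]
top rail [([0.5763, 0.0052, -0.0016], 0.68), ([0.6229, -0.4862, -0.0011], 0.42)]
top spare_block [([0.6785, 0.0462, -0.0027], 0.59)]
top tape_measure [([0.4734, 0.1037, 0.0033], 0.75)]
top spray_can [([0.6527, 0.383, 0.0013], 0.71), ([0.5748, 0.0072, -0.0039], 0.65), ([0.6796, 0.0466, -0.004], 0.51)]
top jar [([0.6223, -0.4863, -0.002], 0.69)]
top tub [([0.5587, 0.5199, 0.0014], 0.77), ([0.5273, -0.0133, 0.028], 0.64)]
side end_stop [([0.5828, 0.1718, 0.0108], 0.6), ([0.3604, -0.4397, 0.0008], 0.5)]
side block1_mid [([0.5759, 0.05, 0.0299], 0.61), ([0.4827, -0.0651, 0.0536], 0.49)]
side block5_mid [([0.6775, -0.0983, 0.0177], 0.59), ([0.5712, -0.0937, 0.0306], 0.53)]
side keeper_pivot [([0.5305, -0.0186, 0.0324], 0.61), ([0.6807, 0.043, -0.0023], 0.48)]
side keeper_knob [([0.6805, 0.0413, -0.0013], 0.73), ([0.4835, -0.0655, 0.0519], 0.6)]
side rail [([0.5756, 0.0029, -0.0012], 0.94), ([0.583, 0.1738, 0.0106], 0.41)]
side spare_block [([0.679, 0.0417, -0.0033], 0.69)]
side tape_measure [([0.4705, 0.1095, 0.001], 0.63)]
side spray_can [([0.6525, 0.3826, 0.0011], 0.94)]
side jar [([0.6243, -0.4876, 0.0009], 0.92)]
side tub [([0.5623, 0.5183, 0.0006], 0.67), ([0.5763, 0.0024, -0.0009], 0.22)]
{'t': 1.2, 'tool_pos': array([0.22965602, 0.55432541, 0.21864547]), 'orientation': array([6.13004935e-01, 3.08115285e+00, 2.97361682e-05]), 'opening': 0.0930836220726331, 'force': array([ 0.58659745, -0.43083104,  0.03748776])}
```

View pics/top0.png

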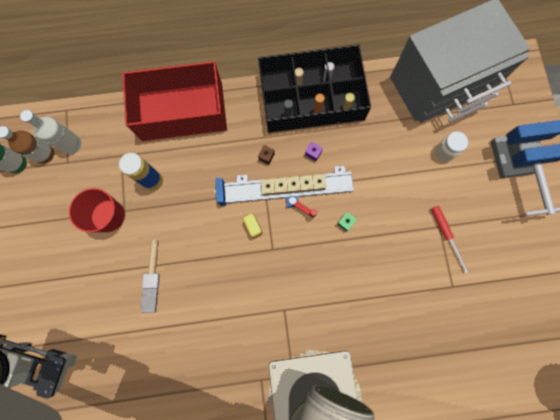

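View pics/side0.png

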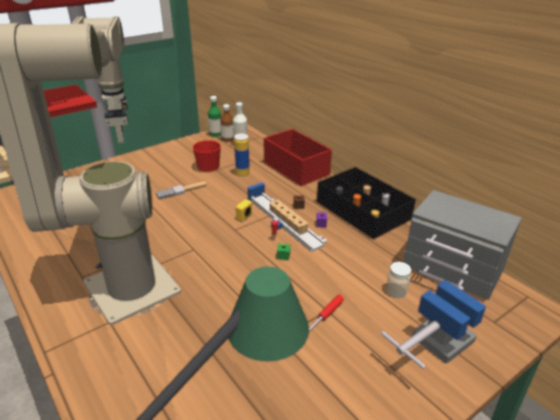

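The top picture shows the rail from the stop at (220,190) to the tail at (353,183), with the blocks at columns 262–325. The keeper pivot is at (292,202) and the knob at (312,212). The purple (314,151) and green (347,221) look-alikes and the dark spare (266,155) lie outside the channel. The side picture agrees with this. Next I'll fit the rail pose and check it with an overlay.

```bash
cat > h.py <<'E'
from plant import robot
import cv2, numpy as np
from scipy.spatial.transform import Rotation as R
def proj(c,P):
    k=robot.calibration(c); f=210/np.tan(np.radians(k["vertical_fov"])/2)
    K=np.array([[f,0,k["cx"]],[0,f,k["cy"]],[0,0,1.]])
    return cv2.projectPoints(np.array(P,float),np.array(k["rvec"]),np.array(k["tvec"]),K,np.array(k["D"]))[0][:,0]
def lm(c,q): return [(np.array(d["centre"]),d["conf"]) for d in robot.landmark_of(c,q)]
def world(p,r,z=0):  # p=(x0,y0,th) rail pose, r rail xy in mm
    c,s=np.cos(p[2]),np.sin(p[2]); x,y=np.array(r[:2])/1000
    return [p[0]+c*x-s*y,p[1]+s*x+c*y,z/1000]
def crop(c,img,pts,name,s=5,box=(200,135,360,250)):
    x0,y0,x1,y1=box; im=cv2.resize(img[y0:y1,x0:x1],None,fx=s,fy=s,interpolation=cv2.INTER_CUBIC)
    for p in proj(c,pts): cv2.circle(im,tuple(int(v) for v in ((p-[x0,y0]+.5)*s)),3,(255,0,255),1)
    cv2.imwrite(name,im)
E
python3 - <<'E'
from h import *
from scipy.optimize import least_squares
img=robot.read_camera("top");robot.read_camera("side")
ref={"end_stop":(0,170),"rail":(0,0),"keeper_pivot":(-45,-21),"keeper_knob":(-94.5,-70.5)}
g=(.576,.004,-.045);D=[];B=[]
for c in("top","side"):
    for q,r in ref.items():
        for p,f in lm(c,q):
            if np.linalg.norm(p[:2]-world(g,r)[:2])<.015: D.append((r,p[:2]));break
    for i in range(1,6):
        for p,f in lm(c,f"block{i}_mid"):
            d=p[:2]-g[:2]; y=(d[1]*np.cos(g[2])-d[0]*np.sin(g[2]))*1000; x=(d[0]*np.cos(g[2])+d[1]*np.sin(g[2]))*1000
            if abs(x)<12 and -150<y<80: B.append((i,p[:2])); print(c,i,round(x),round(y),round(p[2],3),round(f,2))
def res(v):
    e=[(np.array(world(v,r)[:2])-p)*1000 for r,p in D]
    e+=[(np.array(world(v,(0,v[3]-36*(i-1)))[:2])-p)*1000 for i,p in B if np.linalg.norm(np.array(world(v,(0,v[3]-36*(i-1)))[:2])-p)<.02]
    return np.concatenate(e)
from functools import partial
# fixed inlier set
B=[(i,p) for i,p in B if np.linalg.norm(np.array(world(g,(0,48-36*(i-1)))[:2])-p)<.015]
s=least_squares(lambda v:res(v),[*g,48],loss="soft_l1",x_scale=[.01,.01,.05,10])
print(s.x, len(D),len(B), np.round(s.fun.reshape(-1,2)).tolist())
v=s.x;np.save("rail.npy",v)
P=[world(v,r,22) for r in[(-28,-200),(28,-200),(-28,170),(28,170),(-28,0),(28,0)]]
P+=[world(v,(x,v[3]-36*i+18),52) for i in range(6) for x in(-20,20)]
P+=[world(v,(-45,-21),36),world(v,(-94.5,-70.5),72)]
crop("top",img,P,"pics/c1.png")
E
```

```text
top 1 -1 46 0.031 0.51
top 2 -2 11 0.03 0.52
top 3 -3 -25 0.032 0.77
top 3 3 47 0.03 0.74
top 4 0 -63 0.031 0.51
top 5 0 -99 0.037 0.5
side 1 2 48 0.031 0.65
side 2 4 11 0.031 0.52
side 4 2 -62 0.03 0.54
side 5 4 -99 0.031 0.77
[ 5.76820328e-01  3.70302812e-03 -3.80624959e-02  4.63028657e+01] 8 9 [[-1.0, -2.0], [0.0, -2.0], [1.0, -3.0], [-2.0, 4.0], [-1.0, -0.0], [2.0, 3.0], [1.0, 0.0], [-4.0, 3.0], [1.0, 0.0], [2.0, -1.0], [4.0, -1.0], [1.0, 1.0], [2.0, 1.0], [-2.0, -2.0], [-3.0, -1.0], [-1.0, 0.0], [-3.0, 1.0]]
```

View pics/c1.png

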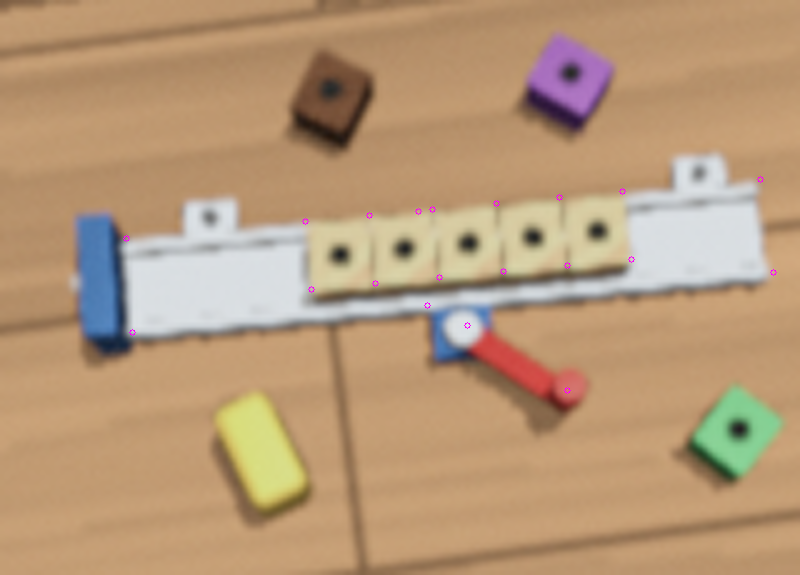

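The overlay fits the stop and the keeper. At the tail the real rail lies about 5 mm nearer the robot than the fit, with its bottom edge running (133,336) to (768,285). I'll correct the angle and check it in the side view.

```bash
python3 - <<'E'
from h import *
v=[.5742,.0030,-.047,46.3]
np.save("rail.npy",v)
P=[world(v,r,22) for r in[(-28,-200),(28,-200),(-28,170),(28,170)]]
P+=[world(v,(x,v[3]-36*i+18),52) for i in range(6) for x in(-20,20)]
P+=[world(v,(-45,-21),36),world(v,(-94.5,-70.5),72)]
a=robot.read_camera("top");b=robot.read_camera("side")
crop("top",a,P,"pics/a.png",4)
crop("side",b,P,"pics/b.png",6,(235,170,335,260))
a=cv2.imread("pics/a.png");b=cv2.imread("pics/b.png")
cv2.imwrite("pics/b2.png",b);cv2.imwrite("pics/a2.png",a)
E
```

```text
(no output)
```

View pics/b2.png

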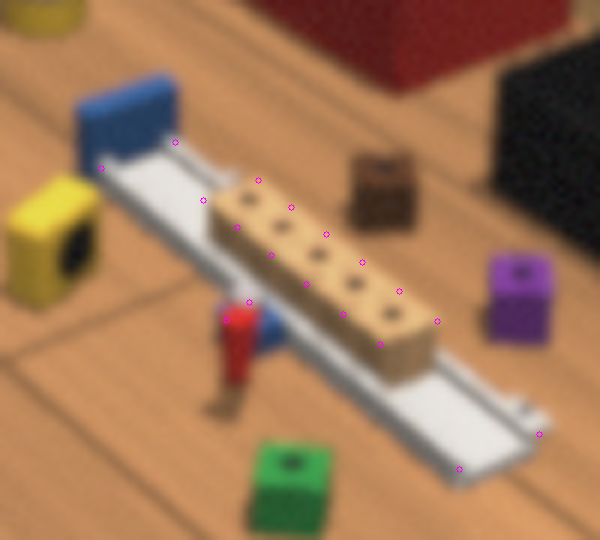

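View pics/a2.png

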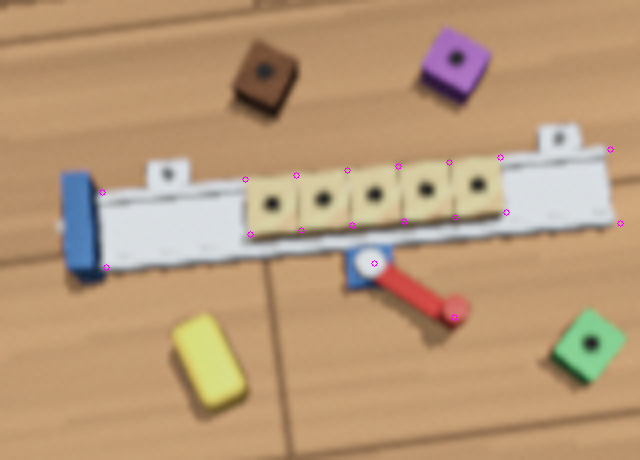

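In the top view x and the angle now fit, with y about 3 mm short. The side view agrees on y, so I'll split the difference. Now compute the approach.

```bash
cat >> h.py <<'E'
def delta(pose_r,z,psi,p=None):
    "tool-frame shift (mm) and yaw (deg) to rail xy (mm), world z (mm), rail heading of tool y (deg)"
    p=np.load("rail.npy") if p is None else p
    s=robot.read_state(); T=R.from_rotvec(s["orientation"])
    d=T.inv().apply(np.array(world(p,pose_r,z))-s["tool_pos"])*1000
    y=T.apply([0,1,0]); now=np.degrees(np.arctan2(y[1],y[0]))
    return np.round([*d,(now-(psi+np.degrees(p[2]))+180)%360-180],1)
def where():
    p=np.load("rail.npy"); s=robot.read_state(); d=(s["tool_pos"]-[p[0],p[1],0])*1000
    c,n=np.cos(p[2]),np.sin(p[2]); return np.round([c*d[0]+n*d[1],-n*d[0]+c*d[1],d[2]],1),np.round(s["force"],1),s["t"]
E
python3 - <<'E'
from h import *
np.save("rail.npy",[.5745,.0045,-.047,44.8])
print(delta((0,-150),218.6,0),where())
E
```

```text
[-579.9 -517.1    0.    70.2] (array([-370.3,  533. ,  218.6]), array([-0.3, -0.1,  0.4]), 2.3)
```

Request:
{"method": "play_rows", "body": {"increments": "-580 -517 0 70.2 1;-580 -517 0 70.2 1;-580 -517 0 70.2 1;-580 -517 0 70.2 1;-580 -517 0 70.2 1;-580 -517 0 70.2 1;-580 -517 0 70.2 1;-580 -517 0 70.2 1;-580 -517 0 70.2 1;-580 -517 0 70.2 1;-580 -517 0 70.2 1;-580 -517 0 70.2 1;-580 -517 0 70.2 1;-580 -517 0 70.2 1;-580 -517 0 70.2 1;-580 -517 0 70.2 1;-580 -517 0 70.2 1;-580 -517 0 70.2 1;-580 -517 0 70.2 1;-580 -517 0 70.2 1", "force": 10}}

```text
t: 4.3
tool_pos: [0.5674, -0.144, 0.2189]
orientation: [2.272, 2.17, 0.0]
force: [-0.2, -0.7, 0.3]
opening: 0.0008
gripper_force: 0.0
```

```bash
python3 - <<'E'
from h import *
print(delta((0,-150),30,0),where(),robot.read_state()["opening"])
E
```

```text
[-1.400e+00  1.000e-01  1.889e+02  1.000e-01] (array([-1.000e-01, -1.486e+02,  2.189e+02]), array([-0.2, -0.7,  0.3]), 4.3) 0.0007657839174582673
```

Request:
{"method": "play_rows", "body": {"increments": "-1 0 50 0 1;-1 0 95 0 1;-1 0 130 0 1;-1 0 155 0 1;-1 0 170 0 1;-1 0 180 0 1;-1 0 186 0 1;-1 0 189 0 1;-1 0 189 0 1;-1 0 189 0 1"}}

```text
t: 5.3
tool_pos: [0.5683, -0.1466, 0.0307]
orientation: [2.272, 2.167, 0.001]
force: [-0.6, -0.1, -0.1]
opening: 0.0009
gripper_force: 0.0
```

```bash
python3 - <<'E'
from h import *
print(where())
im=robot.read_camera("side")
v=np.load("rail.npy")
crop("side",im,[robot.read_state()["tool_pos"]]+[world(v,(x,-150+y),52) for x in(-17.5,17.5) for y in(-7.5,7.5)],"pics/c3.png",6,(235,170,335,260))
E
```

```text
(array([   0.9, -151.2,   30.7]), array([-0.6, -0.1, -0.1]), 5.3)
```

View pics/c3.png

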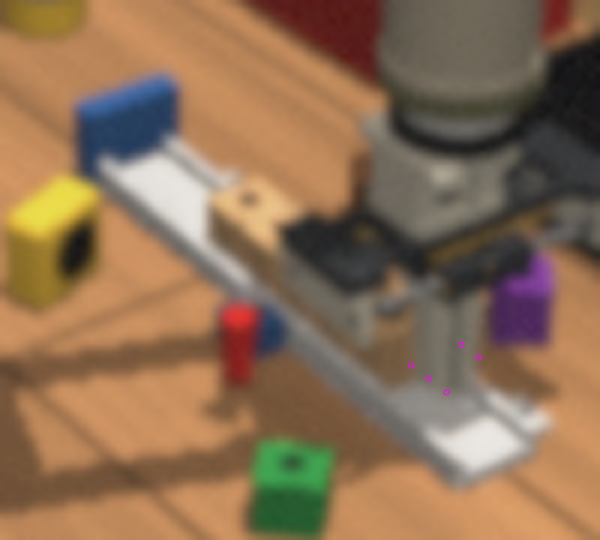

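The fingers stand in the channel behind the row, clear of everything. Pushing slowly.

Request:
{"method": "play_rows", "body": {"increments": "5 0 0 0 1;10 0 0 0 1;14 0 0 0 1;17 0 0 0 1;19 0 0 0 1;21 0 0 0 1;23 0 0 0 1;25 0 0 0 1;27 0 0 0 1;29 0 0 0 1;31 0 0 0 1;34 0 0 0 1;37 0 0 0 1;40 0 0 0 1;43 0 0 0 1;46 0 0 0 1;49 0 0 0 1;52 0 0 0 1;55 0 0 0 1;58 0 0 0 1"}}

```text
t: 7.35
tool_pos: [0.5703, -0.0881, 0.0296]
orientation: [2.273, 2.168, 0.0]
force: [-0.2, -2.4, -1.1]
opening: 0.0004
gripper_force: 0.9
```

Request:
{"method": "play_rows", "body": {"increments": "3 0 0 0 1;6 0 0 0 1;9 0 0 0 1;12 0 0 0 1;15 0 0 0 1;18 0 0 0 1;21 0 0 0 1;24 0 0 0 1;27 0 0 0 1;30 0 0 0 1;33 0 0 0 1;36 0 0 0 1;39 0 0 0 1;42 0 0 0 1;45 0 0 0 1;48 0 0 0 1;51 0 0 0 1;54 0 0 0 1;56 0 0 0 1;58 0 0 0 1"}}

```text
t: 9.35
tool_pos: [0.573, -0.0303, 0.0296]
orientation: [-2.273, -2.168, 0.0]
force: [-0.8, -0.4, -0.2]
opening: 0.0005
gripper_force: 0.9
```

```bash
python3 - <<'E'
from h import *
print(where())
im=robot.read_camera("side");v=np.load("rail.npy")
for c in("side","top"):
  robot.read_camera(c)
  for i in(1,5):print(c,i,[(np.round(p,3),round(f,2)) for p,f in lm(c,f"block{i}_mid")])
crop("side",im,[],"pics/c4.png",6,(235,170,335,260))
E
```

```text
(array([  0.1, -34.8,  29.6]), array([-0.8, -0.4, -0.2]), 9.35)
side 1 [(array([0.585, 0.139, 0.029]), 0.38), (array([0.584, 0.171, 0.009]), 0.36)]
side 5 [(array([ 0.673, -0.096,  0.02 ]), 0.7), (array([ 0.578, -0.004,  0.035]), 0.41)]
top 1 [(array([0.584, 0.144, 0.031]), 0.79)]
top 5 [(array([ 0.577, -0.002,  0.033]), 0.59)]Traceback (most recent call last):
  File "<stdin>", line 7, in <module>
  File "h.py", line 14, in crop
    for p in proj(c,pts): cv2.circle(im,tuple(int(v) for v in ((p-[x0,y0]+.5)*s)),3,(255,0,255),1)
             ~~~~^^^^^^^
  File "h.py", line 7, in proj
    return cv2.projectPoints(np.array(P,float),np.array(k["rvec"]),np.array(k["tvec"]),K,np.array(k["D"]))[0][:,0]
           ~~~~~~~~~~~~~~~~~^^^^^^^^^^^^^^^^^^^^^^^^^^^^^^^^^^^^^^^^^^^^^^^^^^^^^^^^^^^^^^^^^^^^^^^^^^^^^^
cv2.error: OpenCV(4.12.0) /io/opencv/modules/core/src/matrix_expressions.cpp:24: error: (-5:Bad argument) Matrix operand is an empty matrix. in function 'checkOperandsExist'
```

The row is moving along, with about 12–17 mm to go. Next I'll creep in, watching the force.

Request:
{"method": "play_rows", "body": {"increments": "2 0 0 0 1;4 0 0 0 1;6 0 0 0 1;7 0 0 0 1;8 0 0 0 1;9 0 0 0 1;10 0 0 0 1;11 0 0 0 1;12 0 0 0 1"}}

```text
t: 10.6
tool_pos: [0.5736, -0.0184, 0.0297]
orientation: [2.273, 2.168, 0.0]
force: [0.2, -0.8, 0.3]
opening: 0.0006
gripper_force: 1.3
```

Request:
{"method": "play_rows", "body": {"increments": "1 0 0 0 1;2 0 0 0 1;3 0 0 0 1"}}

```text
t: 10.9
tool_pos: [0.5737, -0.0154, 0.0297]
orientation: [2.273, 2.168, -0.0]
force: [0.5, -1.7, 1.4]
opening: 0.0005
gripper_force: 1.4
```

Request:
{"method": "play_rows", "body": {"increments": "1 0 0 0 1;2 0 0 0 1"}}

```text
t: 11.1
tool_pos: [0.5739, -0.0142, 0.0297]
orientation: [2.272, 2.168, -0.001]
force: [-1.3, -9.5, 2.0]
opening: 0.0004
gripper_force: 4.8
```

Request:
{"method": "play_rows", "body": {"increments": "0.5 0 0 0 1;0.5 0 0 0 1;0.5 0 0 0 1"}}

```text
t: 11.4
tool_pos: [0.5739, -0.0142, 0.0297]
orientation: [2.273, 2.167, -0.002]
force: [-0.7, -8.3, 1.3]
opening: 0.0003
gripper_force: 4.2
```

```bash
python3 - <<'E'
from h import *
print(where())
im=robot.read_camera("side");v=np.load("rail.npy")
crop("side",im,[world(v,(0,170),12)],"pics/c4.png",6,(235,170,335,260))
E
```

```text
(array([  0.2, -18.7,  29.7]), array([-0.7, -8.3,  1.3]), 11.4)
```

View pics/c4.png

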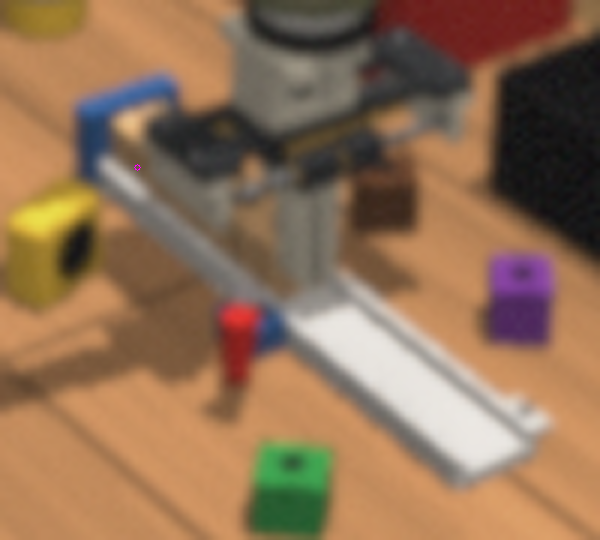

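The row is home: the leading block sits against the blue stop and the force holds at 8 N without creep. Now I'll back off, rise, go round and turn to face the knob.

Request:
{"method": "play_rows", "body": {"increments": "-5 0 0 0 1;-15 0 0 0 1;-25 0 -5 0 1;-25 0 -40 0 1;-28 -20 -80 8.5 1;-30 -50 -85 17 1;-30 -80 -85 25.5 1;-30 -105 -85 34 1;-30 -117 -85 42.5 1;-30 -117 -85 51 1;-30 -117 -85 59.5 1;-30 -117 -85 68 1;-30 -117 -85 76.5 1;-30 -117 -85 85 1;-30 -117 -85 93.5 1;-30 -117 -85 102 1;-30 -117 -85 110.5 1;-30 -117 -85 119 1;-30 -117 -85 127.5 1;-30 -117 -85 135 1"}}

```text
t: 13.45
tool_pos: [0.4556, -0.0378, 0.115]
orientation: [-2.869, 1.279, -0.0]
force: [-0.4, 0.5, 0.1]
opening: 0.0005
gripper_force: 0.0
```

```bash
python3 - <<'E'
from h import *
v=np.load("rail.npy");v[1]=.0033;np.save("rail.npy",v)
print(delta((-117.1,-47.9),46,-135),where(),robot.read_state()["q"].round(2))
for c in("top","side"):
  robot.read_camera(c)
  for q in("keeper_knob","keeper_pivot","block1_mid","block5_mid"):print(c,q,[(np.round(p,3),round(f,2)) for p,f in lm(c,q)])
print(world(v,(-94.5,-70.5)),world(v,(-45,-21)))
cv2.imwrite("pics/t9.png",cv2.resize(robot.read_camera("top")[135:250,200:360],None,fx=5,fy=5,interpolation=2))
E
```

```text
[ 0.7  1.1 69.  -0.4] (array([-116.9,  -46.7,  115. ]), array([-0.4,  0.5,  0.1]), 13.45) [-0.2  -0.19  2.    0.    1.34  2.21]
top keeper_knob []
top keeper_pivot []
top block1_mid [(array([0.582, 0.16 , 0.035]), 0.76), (array([0.579, 0.083, 0.033]), 0.2)]
top block5_mid [(array([ 0.667, -0.099,  0.02 ]), 0.42), (array([0.579, 0.122, 0.03 ]), 0.32)]
side keeper_knob [(array([ 0.483, -0.063,  0.054]), 0.67)]
side keeper_pivot [(array([ 0.564,  0.518, -0.001]), 0.5), (array([ 0.528, -0.014,  0.031]), 0.38)]
side block1_mid []
side block5_mid [(array([ 0.673, -0.099,  0.019]), 0.71), (array([0.577, 0.014, 0.032]), 0.59)]
[np.float64(0.47679207582318767), np.float64(-0.06268228211465782), 0.0] [np.float64(0.5285630566916385), np.float64(-0.015562588355906641), 0.0]
```

View pics/t9.png

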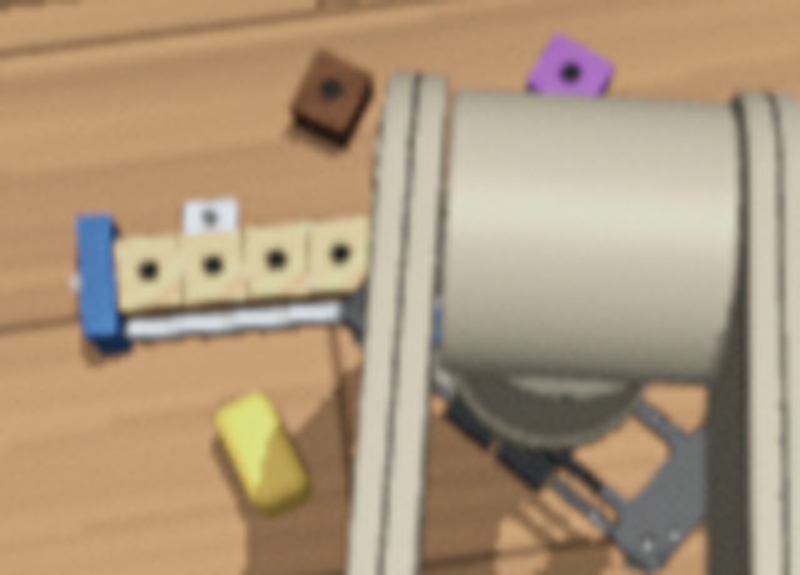

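The row is tight against the stop with no gaps, the first block at (148,270). I'll lower beside the knob, checking the arc table at the same time.

Request:
{"method": "play_rows", "body": {"increments": "0 0 20 -0.4 1;1 1 40 -0.4 1;1 1 58 -0.4 1;1 1 66 -0.4 1;1 1 69 -0.4 1;1 1 69 -0.4 1;4 1 69 -0.4 1;7 1 69 -0.4 1;10 1 69 -0.4 1;12 1 69 -0.4 1;14 1 69 -0.4 1;15 1 69 -0.4 1"}}

```text
t: 15.2
tool_pos: [0.4651, -0.0494, 0.0457]
orientation: [2.878, -1.261, 0.0]
force: [-0.9, 0.1, 0.3]
opening: 0.0004
gripper_force: 0.0
```

```bash
python3 - <<'E'
from h import *
print(delta((-45-49.5-12,-21-49.5+12),46,-135),where())
b=np.radians(np.arange(1,21)*2.25)
print(";".join(f"{70*np.sin(x)-17*np.cos(x)+17:.1f} {70*np.cos(x)+17*np.sin(x)-70:.1f} 0 {-np.degrees(x):.2f} 1" for x in b))
E
```

```text
[ 0.8  0.3 -0.3  0.4] (array([-106.8,  -57.8,   45.7]), array([-0.9,  0.1,  0.3]), 15.2)
2.8 0.6 0 -2.25 1;5.5 1.1 0 -4.50 1;8.3 1.5 0 -6.75 1;11.2 1.8 0 -9.00 1;14.0 2.0 0 -11.25 1;16.8 2.0 0 -13.50 1;19.6 2.0 0 -15.75 1;22.5 1.8 0 -18.00 1;25.3 1.6 0 -20.25 1;28.1 1.2 0 -22.50 1;30.9 0.7 0 -24.75 1;33.6 0.1 0 -27.00 1;36.4 -0.6 0 -29.25 1;39.1 -1.4 0 -31.50 1;41.8 -2.4 0 -33.75 1;44.4 -3.4 0 -36.00 1;47.0 -4.5 0 -38.25 1;49.5 -5.7 0 -40.50 1;52.0 -7.1 0 -42.75 1;54.5 -8.5 0 -45.00 1
```

Request:
{"method": "play_rows", "body": {"increments": "2.8 0.6 0 -2.25 1;5.5 1.1 0 -4.50 1;8.3 1.5 0 -6.75 1;11.2 1.8 0 -9.00 1;14.0 2.0 0 -11.25 1;16.8 2.0 0 -13.50 1;19.6 2.0 0 -15.75 1;22.5 1.8 0 -18.00 1;25.3 1.6 0 -20.25 1;28.1 1.2 0 -22.50 1;30.9 0.7 0 -24.75 1;33.6 0.1 0 -27.00 1;36.4 -0.6 0 -29.25 1;39.1 -1.4 0 -31.50 1;41.8 -2.4 0 -33.75 1;44.4 -3.4 0 -36.00 1;47.0 -4.5 0 -38.25 1;49.5 -5.7 0 -40.50 1;52.0 -7.1 0 -42.75 1;54.5 -8.5 0 -45.00 1"}}

```text
t: 17.2
tool_pos: [0.5078, -0.0836, 0.0453]
orientation: [3.141, -0.061, -0.002]
force: [-0.8, -1.6, 0.7]
opening: 0.0005
gripper_force: 0.5
```

```bash
python3 - <<'E'
from h import *
print(delta((-45-17,-21-70),46,-90),where())
for c in("top","side"):
  robot.read_camera(c);print(c,[(np.round(p,3),round(f,2)) for p,f in lm(c,"keeper_knob")])
print(world(np.load("rail.npy"),(-45,-91)))
E
```

```text
[ 0.6  1.1 -0.7  0.5] (array([-62.6, -89.9,  45.3]), array([-0.8, -1.6,  0.7]), 17.2)
top []
side [(array([ 0.529, -0.083,  0.053]), 0.53)]
[np.float64(0.5252742678261942), np.float64(-0.08548528758726162), 0.0]
```

Request:
{"method": "play_rows", "body": {"increments": "2.8 0.6 0 -2.25 1;5.5 1.1 0 -4.50 1;8.3 1.5 0 -6.75 1;11.2 1.8 0 -9.00 1;14.0 2.0 0 -11.25 1;16.8 2.0 0 -13.50 1;19.6 2.0 0 -15.75 1;22.5 1.8 0 -18.00 1;25.3 1.6 0 -20.25 1;28.1 1.2 0 -22.50 1;30.9 0.7 0 -24.75 1;33.6 0.1 0 -27.00 1;36.4 -0.6 0 -29.25 1;39.1 -1.4 0 -31.50 1;41.8 -2.4 0 -33.75 1;44.4 -3.4 0 -36.00 1;47.0 -4.5 0 -38.25 1;49.5 -5.7 0 -40.50 1;52.0 -7.1 0 -42.75 1;54.5 -8.5 0 -45.00 1"}}

```text
t: 19.4
tool_pos: [0.5629, -0.0774, 0.0457]
orientation: [2.925, 1.144, -0.0]
force: [-0.2, -1.4, -0.8]
opening: 0.0006
gripper_force: 0.6
```

```bash
python3 - <<'E'
from h import *
print(delta((-45+49.5-12,-21-49.5-12),46,-45),where())
for c in("top","side"):
  robot.read_camera(c);print(c,[(np.round(p,3),round(f,2)) for p,f in lm(c,"keeper_knob")])
print(world(np.load("rail.npy"),(4.5,-70.5)))
E
```

```text
[-0.8  1.1 -0.3  0.4] (array([ -7.7, -81.1,  45.7]), array([-0.2, -1.4, -0.8]), 19.4)
top [(array([0.582, 0.175, 0.012]), 0.74), (array([ 0.576, -0.068,  0.06 ]), 0.56), (array([0.576, 0.014, 0.034]), 0.39)]
side [(array([ 0.622, -0.487,  0.003]), 0.59), (array([ 0.578, -0.068,  0.056]), 0.55), (array([ 0.53 , -0.017,  0.033]), 0.26)]
[np.float64(0.5756827504503896), np.float64(-0.06733356922435749), 0.0]
```

Tracking well. Next is the last stretch, stopping a few degrees short.

Request:
{"method": "play_rows", "body": {"increments": "2.8 0.6 0 -2.25 1;5.5 1.1 0 -4.50 1;8.3 1.5 0 -6.75 1;11.2 1.8 0 -9.00 1;14.0 2.0 0 -11.25 1;16.8 2.0 0 -13.50 1;19.6 2.0 0 -15.75 1;22.5 1.8 0 -18.00 1;25.3 1.6 0 -20.25 1;28.1 1.2 0 -22.50 1;30.9 0.7 0 -24.75 1;33.6 0.1 0 -27.00 1;36.4 -0.6 0 -29.25 1;39.1 -1.4 0 -31.50 1;41.8 -2.4 0 -33.75 1;44.4 -3.4 0 -36.00 1;47.0 -4.5 0 -38.25 1;48.5 -5.7 0 -40.50 1;50 -7.1 0 -42.75 1;51 -8.5 0 -45.00 1"}}

```text
t: 21.6
tool_pos: [0.5948, -0.0365, 0.0458]
orientation: [2.265, 2.176, 0.0]
force: [0.9, 0.2, -0.2]
opening: 0.0004
gripper_force: 0.5
```

Request:
{"method": "play_rows", "body": {"increments": "1 0 0 0 1;2 0 0 0 1;3 0 0 0 1"}}

```text
t: 21.9
tool_pos: [0.5948, -0.0352, 0.0458]
orientation: [2.267, 2.172, -0.003]
force: [0.3, -11.9, 0.5]
opening: 0.0005
gripper_force: 5.8
```

```bash
python3 - <<'E'
from h import *
print(delta((25,-38),46,0),where())
E
```

```text
[-0.5  2.9 -0.2  0.3] (array([ 22.1, -37.5,  45.8]), array([  0.3, -11.9,   0.5]), 21.9)
```

The keeper has met its stop at 12 N, at the expected place (−37.5 against −38 mm). Now retreat and check.

Request:
{"method": "play_rows", "body": {"increments": "-4 0 0 0 1;-12 0 0 0 1;-22 0 0 0 1;-30 0 0 0 1;-35 0 -30 0 1;-40 0 -70 0 1;-70 0 -110 0 1;-110 0 -140 0 1;-150 0 -150 0 1;-190 0 -150 0 1;-230 0 -150 0 1;-250 0 -150 0 1;-250 0 -150 0 1"}}

```text
t: 23.2
tool_pos: [0.5837, -0.2862, 0.1952]
orientation: [-2.27, -2.172, 0.001]
force: [0.8, 0.4, -0.1]
opening: 0.0005
gripper_force: 0.0
```

```bash
python3 - <<'E'
from h import *
print(where())
a=robot.read_camera("top")[135:250,200:360];b=robot.read_camera("side")[170:250,240:340]
cv2.imwrite("pics/f.png",np.vstack([cv2.resize(x,(480,int(480*x.shape[0]/x.shape[1])*3//4),interpolation=2) if 0 else cv2.resize(x,None,fx=f,fy=f,interpolation=2)[:300,:560] for x,f in((a[:86],3.5),(b,5.6))]))
E
```

```text
(array([  22.8, -288.7,  195.2]), array([ 0.8,  0.4, -0.1]), 23.2)
```

View pics/f.png

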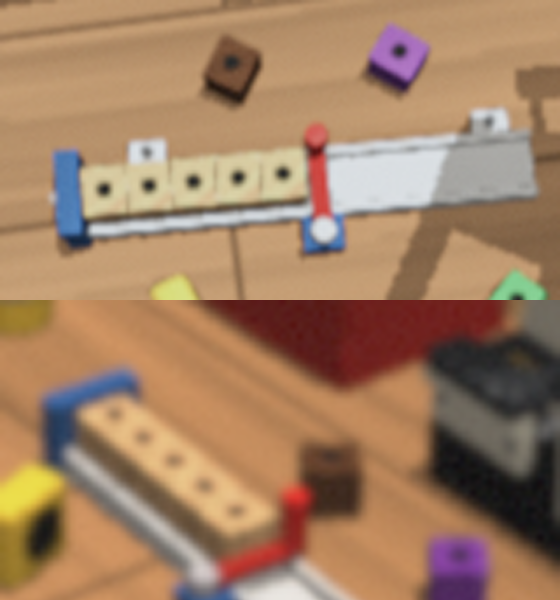

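The row is tight against the stop at (68,195). The keeper lies square across behind block 5, from (323,230) to (317,135), and the robot is clear.

```bash
python3 -c "
from plant import robot
print(robot.close_job())"
```

```text
the job is handed in; nothing more can be done
None
```

The job is done and handed in at about 23 s: the five blocks are tight against the blue end stop, the red keeper lies across the channel at its stop behind the last block, and the arm is clear; the verdict itself was not reported.

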